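# Take the left-hand arbor knob off the specimen grinder

## Task

The wheel of the small specimen grinder is worn and has to come off, so remove the black arbor knob that clamps it: push the orange spindle lock home towards the wheel and leave it on, then turn the knob clockwise (its thread is left-handed), going round until the lock snaps in and further until the thread has run right out. Never tighten, tug or lean on the knob, as the spindle bends easily: lift it off only when it comes freely, and set it down gently, right way up, in the steel parts tray, without disturbing the bottles and the dish beside the work.

Things in the scene. Friction and masses are not known exactly. Their poses are not given: they have to be found in the camera images.
- grinder: Fixed bench specimen grinder, white housing, aluminium deck 68 mm high. Origin on the wheel's axis at worktop height; z up, x from the front panel (lock side) to the back; housing x -125 to +90 mm, y -90 to +90 mm. A grey splash guard, radius 82 mm, top 101 mm above the worktop, stands round the rear half of the wheel.
- spindle: Turning part: aluminium wheel carrier, 140 mm in diameter, z 76 to 88 mm, 12 equal notches 9 mm wide in its rim; dark grinding wheel on top; threaded stud. Origin on its axis at worktop height, z up. Turns with the knob (0.05 N m; about 0.08 N m with the bolt rubbing) until the bolt drops into a notch; starts with the next notch 2 to 22 degrees of clockwise turn from the lock.
- knob: Loose black knurled knob on the stud, 42 mm high, about 0.12 kg: the upper 20 mm a round grip 52 mm in diameter, the lower 22 mm a hollow skirt about 45 mm wide. Origin at the centre of its underside (100 mm above the worktop at the start), z up; a white arrow on top shows clockwise. A spring washer below presses it up: about 20 N at the start, none after 3 mm of rise.
- stud_top (a point): Centre of the top of the steel stud, 119 mm above the worktop. Left-hand thread, 8 mm a turn, about 1.5 mm axial play: seen from above, clockwise turning relative to the spindle raises the knob; 0.2 to 0.35 N m breaks it loose; after 180 to 220 degrees (4 to 5 mm rise) it is off the thread and lifts off. Stud 19 mm into the knob: raise 25 mm to clear. It bends above 25 N.
- knob_grip (a point): Point on the knob's axis at mid-height of the round grip, 32 mm above the knob's underside: where to grip it, at any yaw.
- lock (a joint): Travel of the spindle lock, 0 (off, at the start) to 0.016 m (home). It slides along the grinder's x axis towards the wheel against about 8 N of friction plus up to 3 N of bolt spring, and stays where it is pushed. Count it home above 0.0135 m.
- lock_tab (a point): Centre of the outer face of the lock's upright orange finger tab, which is 26 mm wide (y), 8 mm thick (x) and spans 77 to 103 mm above the worktop; the face looks away from the wheel, along the grinder's -x. At the start 120 mm in front of the wheel's axis.
- bolt (a joint): How far the lock's spring bolt is pushed back into the lock: 0 m when fully out, about 0.006 to 0.010 m while it rides on the carrier's rim with the lock home, back to 0 when it has snapped into a notch, after at most a twelfth of a turn; the wheel is then held (with 2 degrees of play).
- parts_tray: Fixed open steel parts tray, outside 115 (x) x 95 (y) x 16 mm, wall and floor 3 mm thick. Origin at the centre of its underside; z up.
- wash_bottle: Bystander: white wash bottle with red spout, 200 mm high, base about 68 mm wide, behind the tray. Origin at the centre of its underside.
- petri_dish: Bystander: flat clear glass dish, 60 mm in diameter, 14 mm high, on the right of the grinder. Origin at the centre of its underside.
- amber_bottle: Bystander: brown glass bottle with white cap, 43 mm in diameter, 123 mm high, on the right of the grinder. Origin at the centre of its underside.
Not all that is in view belongs to the job. There is more than one size of the knob; the job needs the middle-sized.

How it is judged:
On the way, in this order (a step that is already met when the one before it is completed fails the run):
1. the spindle lock is pushed home (value of joint lock above 0.0135 m), for 0.2 s.
2. with the bolt in a notch of the wheel carrier, the knob has been screwed upward at least 3 mm on its spindle (z of knob in the frame of spindle above 0.103 m and value of joint bolt below 0.003 m and value of joint lock above 0.0135 m), for 0.2 s.
At the end, for the whole second after the job is handed in: The knob stands upright (within 0.15 rad) and at rest on the floor of the parts tray, its underside 1 to 6 mm above the tray's and its centre within 40 mm (tray x) and 30 mm (tray y) of the tray's centre; the spindle lock is still home (over 13.5 mm) with its bolt in a notch (bolt under 3 mm) (z of knob in the frame of parts_tray between 0.001 and 0.006 m and x of knob in the frame of parts_tray between -0.04 and 0.04 m and y of knob in the frame of parts_tray between -0.03 and 0.03 m and angle between knob's own z axis and vertical below 0.15 rad and linear speed of knob below 0.02 m/s and value of joint bolt below 0.003 m and value of joint lock above 0.0135 m); the robot touches nothing.
It fails at once if the knob is forced: more than 45 N between the knob and the spindle thread and washer (side load, pull or push) (contact force between knob and spindle above 45 N).
It fails at once if the knob is tugged while still on its thread: more than 25 N between it and the spindle after it has risen 3 mm (z of knob in the frame of spindle above 0.103 m and contact force between knob and spindle above 25 N).
It fails at once if the knob is tightened further or pressed down: it goes 1.5 mm below its starting height on the spindle (z of knob in the frame of spindle below 0.099 m and horizontal distance between knob and spindle below 0.01 m).
It fails at once if the knob is dropped or thrown: faster than 0.6 m/s with no finger on it (linear speed of knob above 0.6 m/s and contact force between the fingers and knob below 0.1 N).
It fails at once if the wash bottle, the petri dish or the amber bottle is shifted more than 15 mm (distance of any of wash_bottle, petri_dish, amber_bottle from where it was at the start of the episode above 0.015 m).
It also fails if it takes over 70 s, if anything falls off the work surface, if the arm or the gripper's body presses on something with over 40 N, if the wrist force passes 120 N, or if a joint passes its speed limit or range.

## Robot

A 7-joint arm with a two-finger parallel gripper is mounted at the origin on a cart in front of the work surface, level with it; the furniture and walls round the work are solid. World frame = base frame: x ahead of the robot, y to its left, z up, the work surface at z = 0. Lengths are in m, angles in rad, forces in N, time in s.
With the tool pointing down it reaches from about 0.425 to 0.825 m from the base axis. Payload 3.6 kg.
Tool frame: the origin (TCP) lies between the finger pads; the fingertips stand 22 mm ahead of it and the grasp point (between the pads) lies 3 mm ahead of it (env.tips_ahead is the distance from the TCP to the fingertips, in m); z points along the fingers, y is the direction in which the jaws open and shut (so a half turn about z gives the same grasp; the last joint's range is limited). The gripper opens to 93 mm and grips with 3 to 60 N. Pads are 15 mm wide; open, the fingers measure 128 mm over their backs; the gripper's body (75 mm by 188 mm) begins 65 mm behind the grasp point.
Start: joints at [-1.337, 0.615, -0.013, 1.423, 0.008, 1.103, -0.04], TCP at [0.167, 0.628, 0.241] pointing down, gripper open.
Joint ranges: [-3.12, 3.12], [-0.3, 2.06], [-1.34, 1.32], [0.26, 2.42], [-1.36, 4.5], [0.01, 1.98], [-2.84, 2.84]. Speed limits (rad/s): [2.79, 2.79, 3.14, 3.14, 3.14, 3.14, 3.14].

## Interface

Orientations are given as [roll, pitch, yaw] about the fixed x, y, z axes, in that order (R = Rz(yaw) Ry(pitch) Rx(roll)).
In Python, from cell import env gives the robot as it stands.
- The arm moves only by the tool send_rows, never from a script. Its argument "steps" is a list of rows, each an object with "translation": the shift along the tool's x, y, z in mm, a list of three; "rot": the turn, a rotation vector about the tool's x, y, z in degrees, a list of three; "hand": the closure, from 0 (fully open) to 1 (shut). A call has 1 to 8 rows; each row is the pose to reach, as a shift and turn from the pose measured when the call began, along the tool's axes at that moment; what a row does not reach only later rows make up. A row lasts 1/12 s, in which the tool goes at most 41.7 mm and 7.16 degrees, less where a joint would pass 70% of its speed; a pose out of reach is approached as far as the arm can. A call with a gripper value outside its range is refused whole. The fingers move at their own pace and stop on an object; the grip force is fixed at half the most. Time passes only in rows, so rows that repeat a pose let the fingers close. It gives the time, the measured TCP pose, the force and the opening at its end, in the units of the state.
- env.get_state(): the state, without advancing time (a new reading comes with each control period).
- env.snapshot(name): name is "scene" or "top" or "wrist"; returns (picture, depth): 400x640x3 uint8, red, green, blue; 400x640 float32, m along the optical axis (not along the pixel's ray), 0 where there is no reading.
- env.camera_info(name): a dict with "fx", "fy", "cx", "cy" (pixels), "R" (3x3) and "t" (3): a world point X has camera coordinates R X + t; the wrist camera has in their place "mount" (4x4, takes a point from camera to tool coordinates, whose origin is the TCP and whose axes are the flange's). Camera axes: x right, y down, z forward; pixel columns grow to the right and rows downward; lengths in m; the calibration is good to about 2 mm. The wrist camera is an equidistant fisheye: a pixel r from the principal point sees the ray r / f radians off the axis. A picture is of the moment at which its call begins: read the wrist's pose just before it. camera_info takes no time and is no camera call.
- env.job_done(): hands the job in, once; it reports no verdict.
The state is a dict: "clock": time; "joints": joint angles; "qvel": joint speeds; "tau": joint torques, N m; "eef_pos": TCP position; "tcp_rot": TCP orientation; "ft_force": force on the tool from outside, world axes, zero at the start; "torque": the same for the moment, N m; "opening": finger opening in m.
Only numpy, scipy, OpenCV 4.12 (cv2) and the standard library are available. Lean on these libraries where they do the work, as an engineer would, in place of code of your own. Each camera call takes 0.05 s, during which the arm holds its last target.

## Working session

There is one attempt and no reset: what is moved stays moved. The work goes in short steps, Python scripts to look and compute and a tool call to move; the robot and the scene stay as the last step left them, time stands still between calls to the robot, and variables do not carry over. Pictures are saved under pics/ and viewed, and the job is handed in when it is done.

Besides the shell and the picture viewer there is one more tool, called after "Emit:" as a command line: name --argument value ..., lists and objects as JSON in quotes. send_rows: Moves the arm, as the interface text tells. Its arguments: {"type":"object","properties":{"steps":{"type":"array","items":{"type":"object","properties":{"translation":{"type":"array","items":{"type":"number"}},"rot":{"type":"array","items":{"type":"number"}},"hand":{"type":"number"}}}}},"required":["steps"]}

```bash
ls; mkdir -p pics
cat > h.py <<'E'
import numpy as np, cv2
from cell import env
def snap(n,f):
    im,d=env.snapshot(n); cv2.imwrite('pics/'+f+'.png',im[:,:,::-1]); np.savez('pics/'+f+'.npz',im=im,d=d); return im,d
E
python3 - <<'E'
from h import *
s=env.get_state();print({k:np.round(v,4) for k,v in s.items()})
for n in('scene','top'):
    snap(n,n+'1')
    c=env.camera_info(n);print(n,{k:np.round(v,4) for k,v in c.items()})
print(env.camera_info('wrist'),env.tips_ahead)
E
```

```text
pics
{'clock': np.float64(0.0), 'joints': array([-1.3375,  0.6159, -0.0126,  1.4249,  0.0081,  1.1034, -0.0404]), 'qvel': array([ 0.0008, -0.0005,  0.0002,  0.0009, -0.0015, -0.0004,  0.0003]), 'tau': array([ 5.00000e-04, -4.58928e+01,  2.08900e-01, -1.65747e+01,
       -6.12000e-02,  2.03000e-02,  2.00000e-04]), 'eef_pos': array([0.1668, 0.6275, 0.2395]), 'tcp_rot': array([-3.1390e+00,  1.0000e-04,  2.8819e+00]), 'ft_force': array([-0.564 ,  0.0686, -0.3433]), 'torque': array([-0.0196,  0.0168,  0.003 ]), 'opening': np.float64(0.0932)}
scene {'fx': np.float64(477.1676), 'fy': np.float64(477.1676), 'cx': np.float64(317.5491), 'cy': np.float64(201.4263), 'R': array([[-0.8789, -0.4765,  0.0208],
       [-0.3074,  0.5326, -0.7885],
       [ 0.3647, -0.6994, -0.6146]]), 't': array([0.4473, 0.3658, 0.8157])}
top {'fx': np.float64(477.8176), 'fy': np.float64(477.8176), 'cx': np.float64(322.467), 'cy': np.float64(193.6047), 'R': array([[-2.840e-02, -9.996e-01, -1.800e-03],
       [-9.960e-01,  2.850e-02, -8.490e-02],
       [ 8.500e-02, -6.000e-04, -9.964e-01]]), 't': array([-0.1571,  0.6258,  1.2218])}
{'fx': 309.70691628693146, 'fy': 309.70691628693146, 'cx': 317.55459064134317, 'cy': 203.18053268078177, 'mount': array([[-7.66289454e-04, -9.64252230e-01, -2.64984999e-01,
         7.44709724e-02],
       [ 9.99999423e-01, -5.39420196e-04, -9.28927622e-04,
         2.03316490e-03],
       [ 7.52782271e-04, -2.64985558e-01,  9.64252087e-01,
        -1.43809529e-01],
       [ 0.00000000e+00,  0.00000000e+00,  0.00000000e+00,
         1.00000000e+00]])} 0.022
```

View pics/scene1.png

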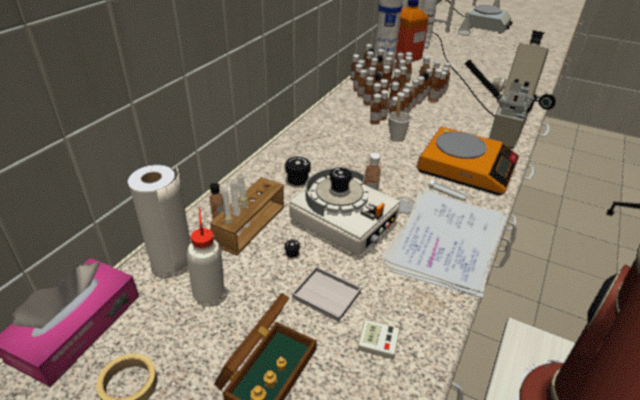

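View pics/top1.png

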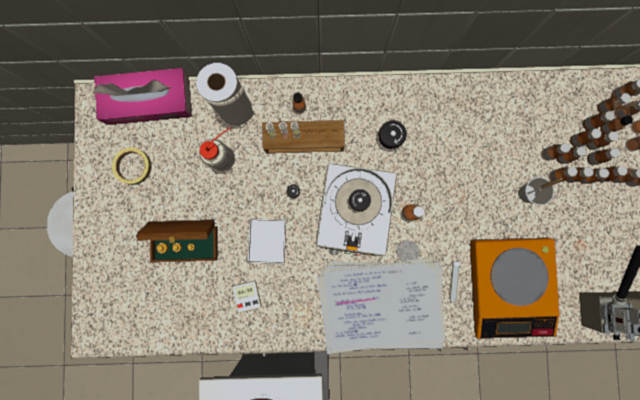

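Scene view: the grinder is at (345,205), its knob at (341,178), the orange lock at (377,210), the tray at (327,293) and the wash bottle at (206,265). Two decoy knobs sit at (297,168) and (292,247). Top view: knob (360,200), lock (352,241), tray (267,241), dish (407,250), amber bottle (412,212).

```bash
cat >> h.py <<'E'
def ray(n,u,v):
    c=env.camera_info(n); R=np.array(c['R']);t=np.array(c['t'])
    d=R.T@np.array([(u-c['cx'])/c['fx'],(v-c['cy'])/c['fy'],1]); return -R.T@t,d
def onz(n,u,v,z):
    o,d=ray(n,u,v); return o+d*(z-o[2])/d[2]
def tri(a,b):
    (o1,d1),(o2,d2)=a,b
    A=np.stack([d1,-d2],1); s=np.linalg.lstsq(A,o2-o1,rcond=None)[0]
    p,q=o1+s[0]*d1,o2+s[1]*d2; return (p+q)/2,np.linalg.norm(p-q)
def cloud(n,d):
    c=env.camera_info(n);v,u=np.mgrid[:400,:640]
    P=np.stack([(u-c['cx'])/c['fx']*d,(v-c['cy'])/c['fy']*d,d],-1)
    return (P-np.array(c['t']))@np.array(c['R'])
def wray(u,v,pos,rpy):
    from scipy.spatial.transform import Rotation as Ro
    c=env.camera_info('wrist'); x,y=u-c['cx'],v-c['cy']; r=np.hypot(x,y)
    th=r/c['fx']; d=np.array([np.sin(th)*x/(r+1e-9),np.sin(th)*y/(r+1e-9),np.cos(th)])
    M=np.array(c['mount']); R=Ro.from_euler('xyz',rpy).as_matrix()
    return R@M[:3,3]+pos, R@(M[:3,:3]@d)
E
python3 - <<'E'
from h import *
for n in('scene','top'):
    z=np.load(f'pics/{n}1.npz');im=z['im']
    box={'scene':(280,150,410,255),'top':(310,155,440,265)}[n]
    x0,y0,x1,y1=box
    cv2.imwrite(f'pics/{n}1z.png',cv2.resize(im[y0:y1,x0:x1,::-1],None,fx=5,fy=5,interpolation=cv2.INTER_CUBIC))
    P=cloud(n,z['d'])
    if n=='top':
        for nm,(u,v) in dict(knob=(360,200),lock=(352,238),tray=(267,241),wash=(212,152),amber=(413,211),dish=(408,250),big=(391,134),small=(293,190)).items(): print(nm,P[v,u].round(3))
        # knob top mask: height
        def comp(lo,hi,x0,y0,x1,y1):
            m=((P[...,2]>lo)&(P[...,2]<hi)); mm=np.zeros_like(m);mm[y0:y1,x0:x1]=m[y0:y1,x0:x1]
            vv,uu=np.nonzero(mm); print(lo,len(vv), P[mm].mean(0).round(4), cv2.minEnclosingCircle(np.stack([uu,vv],1).astype(np.float32)))
        comp(.13,.16,335,175,385,225)
        m=np.zeros((400,640),bool); m[155:265,310:400]=True; m&=(P[...,2]>.055)&(P[...,2]<.075)
        vv,uu=np.nonzero(m); r=cv2.minAreaRect(P[m][:,:2].astype(np.float32)); print(r)
        m=np.zeros((400,640),bool); m[210:270,240:295]=True
        g=im.astype(int); m&=(g.max(-1)-g.min(-1)<25)&(g.min(-1)>150)
        m=cv2.morphologyEx(m.astype(np.uint8),cv2.MORPH_OPEN,np.ones((5,5)))>0
        print('tray',cv2.minAreaRect(P[m][:,:2].astype(np.float32)),P[m][:,2].mean())
    g=im.astype(int)
    m=(g[...,0]>170)&(g[...,2]<80)&(g[...,1]<170); mm=np.zeros_like(m);mm[y0:y1,x0:x1]=m[y0:y1,x0:x1]
    vv,uu=np.nonzero(mm);print(n,'orange',len(vv),uu.mean(),vv.mean(),uu.min(),uu.max(),vv.min(),vv.max())
E
```

```text
scene orange 16 379.8125 206.0625 377 383 204 208
knob [ 0.593 -0.263  0.147]
lock [ 0.504 -0.244  0.088]
tray [ 0.502 -0.025  0.003]
wash [0.714 0.081 0.166]
amber [ 0.565 -0.392  0.118]
dish [ 0.467 -0.396  0.001]
big [ 0.766 -0.355  0.061]
small [ 0.632 -0.098  0.029]
0.13 378 [ 0.5943 -0.2617  0.1426] ((359.4148864746094, 199.86170959472656), 11.16518497467041)
((0.5761207342147827, -0.25880056619644165), (0.17911456525325775, 0.21598994731903076), 80.27217864990234)
tray ((0.5006862878799438, -0.07677299529314041), (0.19288326799869537, 0.1122850775718689), 87.2212142944336) 0.010828220202923539
top orange 25 351.6 247.96 347 356 247 249
```

Run:
```python
import cv2
a=cv2.imread('pics/scene1z.png');b=cv2.imread('pics/top1z.png')
print(a.shape,b.shape)
cv2.imwrite('pics/z1.png',a[:525]);cv2.imwrite('pics/z2.png',b)
```

```text
(525, 650, 3) (550, 650, 3)
```

View pics/z1.png

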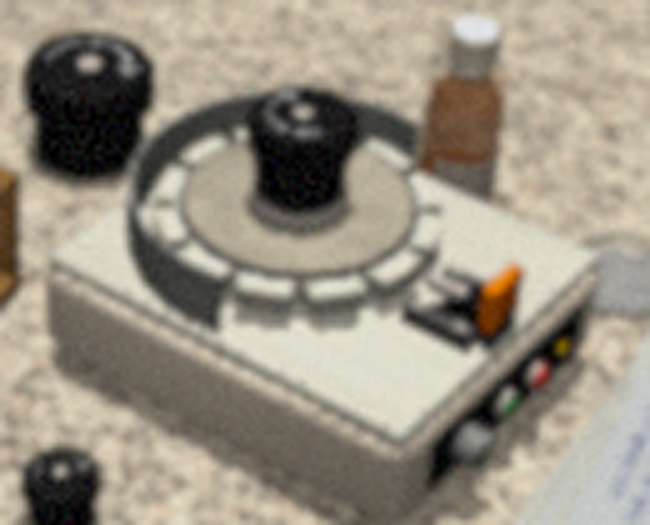

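View pics/z2.png

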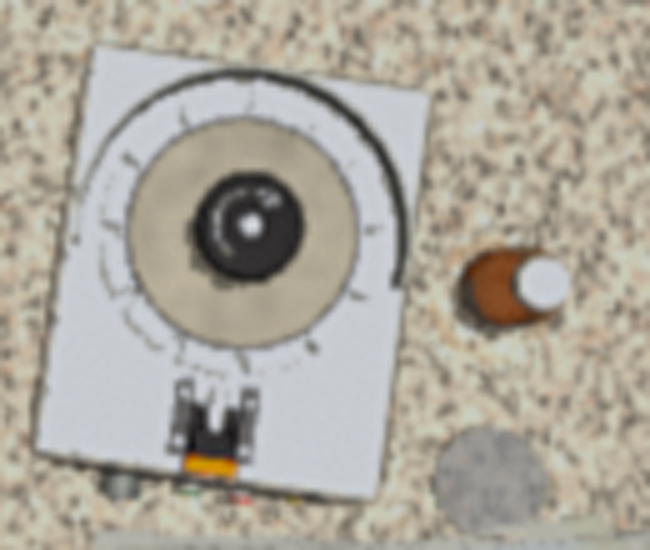

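```bash
cat >> h.py <<'E'
from scipy.spatial.transform import Rotation as Ro
def go(p,yaw):
    s=env.get_state();R=Ro.from_euler('xyz',s['tcp_rot']);T=Ro.from_euler('xyz',[np.pi,0,np.radians(yaw)])
    print('trans',(R.inv().apply(np.array(p)-s['eef_pos'])*1000).round(1),'rot',np.degrees((R.inv()*T).as_rotvec()).round(2))
E
python3 - <<'E'
from h import *
go([.5,.3,.3],170)
print('knob',onz('top',359.41,199.86,.142),'tab top',onz('top',351.6,248,.103))
print(tri(ray('top',351.6,248),ray('scene',280+500/5,150+300/5)))
# knob top centre white dot: top zoom (250,226), scene zoom (305,112)
print(tri(ray('top',310+250/5,155+226/5),ray('scene',280+305/5,150+112/5)))
# tray corners
im=np.load('pics/top1.npz')['im']
x=cv2.resize(im[205:275,235:300,::-1],None,fx=8,fy=8,interpolation=cv2.INTER_CUBIC);cv2.imwrite('pics/tray1.png',x)
E
```

```text
trans [-406.2 -231.1  -59.8] rot [-0.13 -0.   -4.88]
knob [ 0.59382665 -0.26172534  0.142     ] tab top [ 0.47998918 -0.24170765  0.103     ]
(array([ 0.47884667, -0.24283358,  0.08800111]), np.float64(0.001475967641104085))
(array([ 0.59251989, -0.26327067,  0.14214359]), np.float64(0.000977251627985261))
```

View pics/tray1.png

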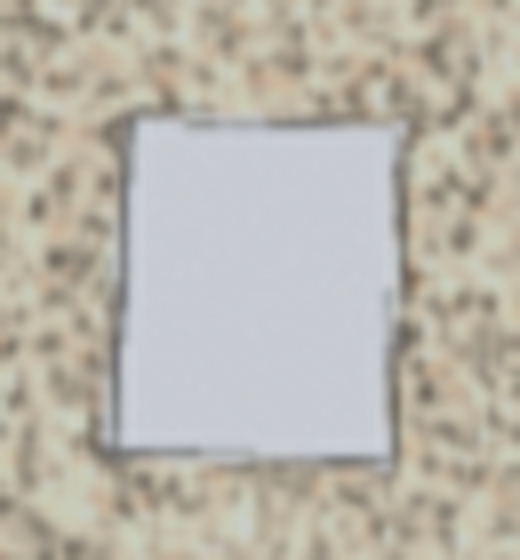

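The tray's rim corners in the zoom are (130,118), (402,122), (390,460) and (112,450), so its centre is near top pixel (267.3,241). Two-view knob top z is 0.142, which agrees with the text.

Emit:
send_rows --steps '[{"translation": [-34,-19,-10],"rot": [0,0,0],"hand": 1},{"translation": [-68,-39,-20],"rot": [0,0,0],"hand": 1},{"translation": [-102,-58,-30],"rot": [0,0,0],"hand": 1},{"translation": [-136,-77,-40],"rot": [0,0,0],"hand": 1},{"translation": [-170,-96,-50],"rot": [0,0,0],"hand": 1},{"translation": [-204,-116,-60],"rot": [0,0,0],"hand": 1},{"translation": [-238,-135,-60],"rot": [0,0,0],"hand": 1},{"translation": [-272,-154,-60],"rot": [0,0,0],"hand": 1}]'

```text
clock: 0.77
eef_pos: [0.3913, 0.4075, 0.3005]
tcp_rot: [-3.14, 0.0, 2.882]
ft_force: [0.6, -0.2, 0.1]
opening: 0.0444
```

Run:
```python
from h import *
s=env.get_state();print(s['joints'].round(2))
go([.5,.15,.3],170); go([.44,-.2,.24],170)
```

```text
[-0.86  0.43  0.02  1.58 -0.01  1.13  0.47]
trans [-171.1 -221.     0.9] rot [-0.08  0.02 -4.88]
trans [-203.  -574.5   61.4] rot [-0.08  0.02 -4.88]
```

Emit:
send_rows --steps '[{"translation": [-24,-31,0],"rot": [0,0,-1],"hand": 1},{"translation": [-48,-62,0],"rot": [0,0,-2],"hand": 1},{"translation": [-72,-93,0],"rot": [0,0,-3],"hand": 1},{"translation": [-96,-124,0],"rot": [0,0,-4],"hand": 1},{"translation": [-120,-155,0],"rot": [0,0,-5],"hand": 1},{"translation": [-144,-186,0],"rot": [0,0,-5],"hand": 1},{"translation": [-171,-221,0],"rot": [0,0,-5],"hand": 1}]'

```text
clock: 1.35
eef_pos: [0.4988, 0.1509, 0.3007]
tcp_rot: [-3.14, -0.0, 2.97]
ft_force: [0.1, -0.3, -0.2]
opening: 0.0008
```

Run:
```python
from h import *
s=env.get_state();print(s['joints'].round(2))
go([.44,-.22,.24],170)
```

```text
[-0.39  0.36  0.07  1.7  -0.03  1.08  1.09]
trans [  -5.3 -375.5   61.1] rot [-0.07 -0.02  0.19]
```

Emit:
send_rows --steps '[{"translation": [0,-41,0],"rot": [0,0,0],"hand": 1},{"translation": [0,-82,0],"rot": [0,0,0],"hand": 1},{"translation": [0,-123,10],"rot": [0,0,0],"hand": 1},{"translation": [0,-164,20],"rot": [0,0,0],"hand": 1},{"translation": [0,-205,30],"rot": [0,0,0],"hand": 1},{"translation": [0,-246,40],"rot": [0,0,0],"hand": 1},{"translation": [0,-287,50],"rot": [0,0,0],"hand": 1},{"translation": [0,-325,60],"rot": [0,0,0],"hand": 1}]'

```text
clock: 2.02
eef_pos: [0.4426, -0.1707, 0.2407]
tcp_rot: [-3.14, -0.0, 2.971]
ft_force: [1.2, 0.4, -0.2]
opening: 0.0005
```

Run:
```python
from h import *
s=env.get_state();print(s['joints'].round(2),s['eef_pos'],s['tcp_rot'],s['qvel'].round(2))
snap('wrist','w1');np.save('pics/w1p.npy',np.r_[s['eef_pos'],s['tcp_rot']])
snap('top','top2');snap('scene','scene2')
```

```text
[ 0.19  0.35  0.18  1.92 -0.08  0.88  1.81] [ 0.44259252 -0.17070438  0.24073007] [-3.14041493e+00 -4.07701091e-04  2.97055891e+00] [ 0.95  0.28  0.12 -0.01 -0.13 -0.28  1.14]
```

View pics/w1.png

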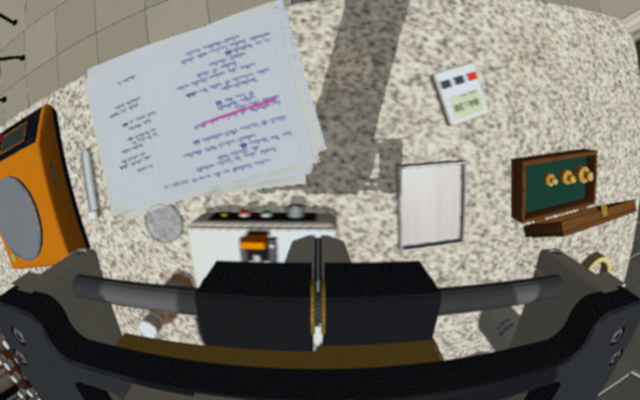

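The wrist view shows the orange tab at (253,243) in front of the closed fingers, the tray at (431,205) and the dish at (164,222). The arm was still moving when it was taken, so I'll settle and repeat it from two places.

Emit:
send_rows --steps '[{"translation": [-20,-20,0],"rot": [0,0,0],"hand": 1},{"translation": [-20,-20,0],"rot": [0,0,0],"hand": 1},{"translation": [-20,-20,0],"rot": [0,0,0],"hand": 1}]'

```text
clock: 2.42
eef_pos: [0.4583, -0.1952, 0.2401]
tcp_rot: [-3.14, -0.003, 2.962]
ft_force: [-0.3, 1.0, -0.8]
opening: 0.0007
```

Run:
```python
from h import *
s=env.get_state();print(s['eef_pos'],s['tcp_rot'],s['qvel'].round(2))
im,d=snap('wrist','w2');np.save('pics/w2p.npy',np.r_[s['eef_pos'],s['tcp_rot']])
cv2.imwrite('pics/w2z.png',cv2.resize(im[180:300,180:340,::-1],None,fx=5,fy=5,interpolation=cv2.INTER_CUBIC))
```

```text
[ 0.45829199 -0.19523413  0.2400921 ] [-3.13953585e+00 -3.12339567e-03  2.96230669e+00] [-0.02 -0.02 -0.02  0.03 -0.01  0.01 -0.  ]
```

View pics/w2z.png

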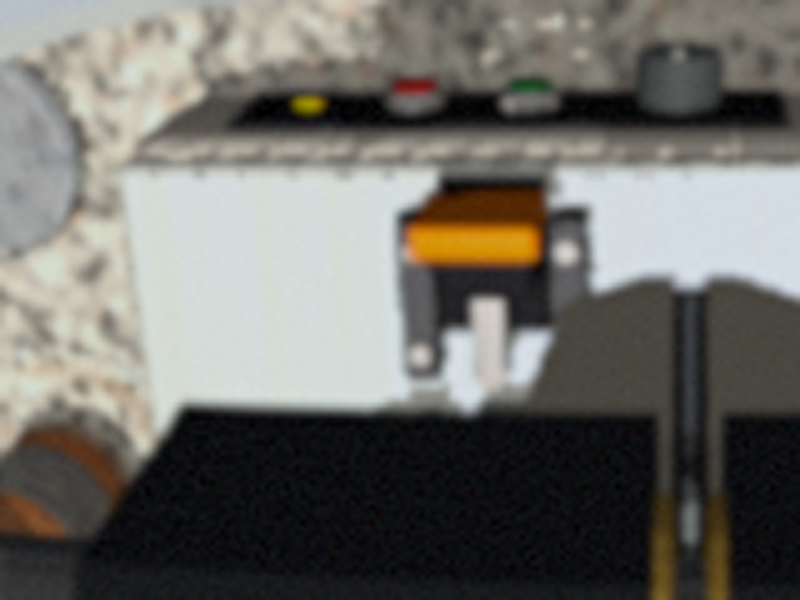

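Run:
```python
from h import *
p=np.load('pics/w2p.npy')
def wz(u,v,z):
    o,d=wray(180+u/5,180+v/5,p[:3],p[3:]); return (o+d*(z-o[2])/d[2]).round(4)
for u,v in [(412,222),(545,222),(545,265),(405,265),(478,222)]: print(wz(u,v,.103))
c=wray(180+476/5,180+243/5,p[:3],p[3:])
print('tri tabtop centre',tri(c,ray('top',351.6,248)))
print('tri scene',tri(c,ray('scene',280+506/5,150+272/5)))
# front deck edge at z .068
a=wz(150,163,.068);b=wz(790,163,.068);print('front edge',a,b,np.degrees(np.arctan2(*(b-a)[1::-1])))
```

```text
[ 0.4724 -0.2507  0.103 ]
[ 0.4769 -0.225   0.103 ]
[ 0.4856 -0.2268  0.103 ]
[ 0.4809 -0.2541  0.103 ]
[ 0.4746 -0.2378  0.103 ]
tri tabtop centre (array([ 0.48019624, -0.24115797,  0.09771693]), np.float64(0.0018575915067401579))
tri scene (array([ 0.47597042, -0.23780725,  0.10947021]), np.float64(0.0013167914201057383))
front edge [ 0.4596 -0.3157  0.068 ] [ 0.4845 -0.1763  0.068 ] 79.87248325785463
```

Run:
```python
from h import *
go([.4544,-.2380,.110],170.1)
```

```text
trans [ -4.8 -43.5 130.1] rot [-0.08 -0.22 -0.3 ]
```

Emit:
send_rows --steps '[{"translation": [-5,-25,20],"rot": [0,-0.2,-0.3],"hand": 1},{"translation": [-5,-43.5,50],"rot": [0,-0.2,-0.3],"hand": 1},{"translation": [-5,-43.5,85],"rot": [0,-0.2,-0.3],"hand": 1},{"translation": [-5,-43.5,115],"rot": [0,-0.2,-0.3],"hand": 1},{"translation": [-5,-43.5,130],"rot": [0,-0.2,-0.3],"hand": 1},{"translation": [-5,-43.5,130],"rot": [0,-0.2,-0.3],"hand": 1}]'

```text
clock: 2.97
eef_pos: [0.4527, -0.2347, 0.107]
tcp_rot: [3.139, -0.008, 2.972]
ft_force: [0.5, 0.2, -0.3]
opening: 0.0003
```

Run:
```python
from h import *
s=env.get_state();print(s['eef_pos'],s['tcp_rot'],s['ft_force'])
go([.4835,-.2431,.110],170.1)
im,d=snap('wrist','w3')
cv2.imwrite('pics/w3z.png',cv2.resize(im[180:300,240:400,::-1],None,fx=5,fy=5,interpolation=cv2.INTER_CUBIC))
```

```text
[ 0.4526611  -0.23472329  0.10698984] [ 3.13937808 -0.00804292  2.97151332] [ 0.51804783  0.19548419 -0.27800733]
trans [-31.8  -3.   -3.3] rot [ 0.13 -0.46  0.15]
```

View pics/w3z.png

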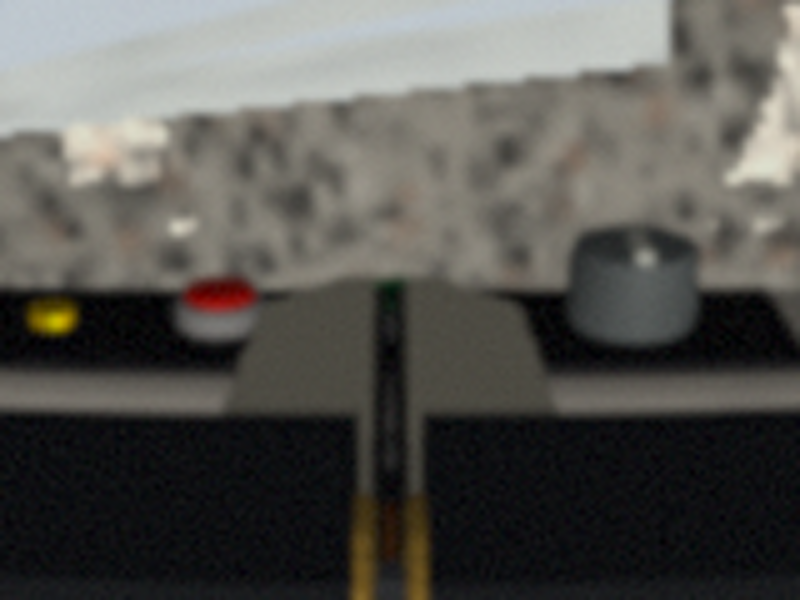

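The tips hide the tab as expected; a trace of orange shows in the gap at zoom (390,530). Pushing now.

Emit:
send_rows --steps '[{"translation": [-6,-3,-2],"rot": [0,-0.4,0],"hand": 1},{"translation": [-12,-3,-3],"rot": [0,-0.4,0],"hand": 1},{"translation": [-18,-3,-3],"rot": [0,-0.4,0],"hand": 1},{"translation": [-23,-3,-3],"rot": [0,-0.4,0],"hand": 1},{"translation": [-27,-3,-3],"rot": [0,-0.4,0],"hand": 1},{"translation": [-30,-3,-3],"rot": [0,-0.4,0],"hand": 1},{"translation": [-32,-3,-3],"rot": [0,-0.4,0],"hand": 1},{"translation": [-32,-3,-3],"rot": [0,-0.4,0],"hand": 1}]'

```text
clock: 3.68
eef_pos: [0.4811, -0.2433, 0.1129]
tcp_rot: [3.139, -0.006, 2.971]
ft_force: [-8.2, 1.5, 7.7]
opening: 0.0007
```

Run:
```python
from h import *
s=env.get_state();print(s['eef_pos'],s['tcp_rot'],s['ft_force'],s['torque'])
x=np.array([.985,-.172]);print('gx',(s['eef_pos'][:2]-[.5933,-.2623])@x)
im,d=snap('scene','s3')
cv2.imwrite('pics/s3z.png',cv2.resize(im[150:255,280:410,::-1],None,fx=5,fy=5,interpolation=cv2.INTER_CUBIC))
```

```text
[ 0.48108463 -0.24331317  0.11292356] [ 3.13917688 -0.00605689  2.9707207 ] [-8.22620269  1.54407528  7.74744905] [ 0.4284667   1.87403612 -0.05930342]
gx -0.11379787164062644
```

View pics/s3z.png

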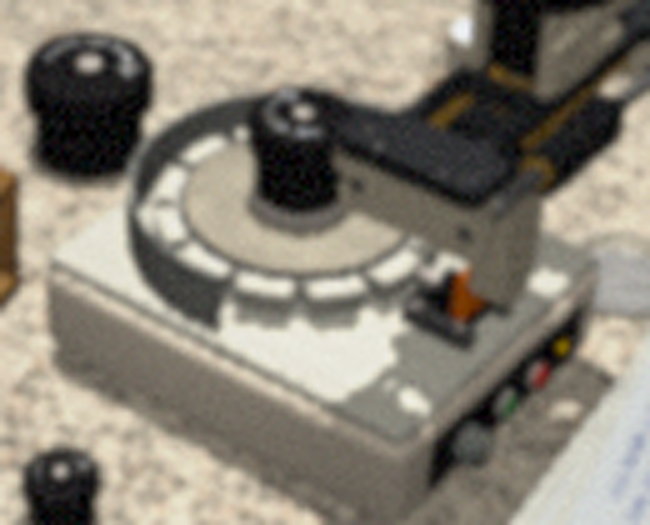

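Emit:
send_rows --steps '[{"translation": [-2,0,0],"rot": [0,0,0],"hand": 1},{"translation": [-4,0,0],"rot": [0,0,0],"hand": 1},{"translation": [-5,0,0],"rot": [0,0,0],"hand": 1},{"translation": [-5,0,0],"rot": [0,0,0],"hand": 1}]'

```text
clock: 4.07
eef_pos: [0.4821, -0.2434, 0.1137]
tcp_rot: [3.138, -0.015, 2.97]
ft_force: [-9.3, 1.8, 6.9]
opening: 0.0006
```

Run:
```python
from h import *
s=env.get_state();print(s['eef_pos'],s['tcp_rot'],s['ft_force'],s['torque'])
x=np.array([.985,-.172]);print('gx',(s['eef_pos'][:2]-[.5933,-.2623])@x)
```

```text
[ 0.48207403 -0.24340762  0.1137411 ] [ 3.13763123 -0.01473046  2.97007448] [-9.27277538  1.75549976  6.862916  ] [0.48583446 2.10030958 0.03661273]
gx -0.11280707015780904
```

Emit:
send_rows --steps '[{"translation": [-4,0,2],"rot": [0,0,0],"hand": 1},{"translation": [-7,0,2],"rot": [0,0,0],"hand": 1},{"translation": [-9,0,2],"rot": [0,0,0],"hand": 1},{"translation": [-9,0,2],"rot": [0,0,0],"hand": 1},{"translation": [-9,0,2],"rot": [0,0,0],"hand": 1}]'

```text
clock: 4.48
eef_pos: [0.4831, -0.2436, 0.1124]
tcp_rot: [3.135, -0.032, 2.969]
ft_force: [-14.8, 3.3, 13.1]
opening: 0.0003
```

Run:
```python
from h import *
s=env.get_state();print(s['eef_pos'],s['tcp_rot'],s['ft_force'],s['torque'])
x=np.array([.985,-.172]);print('gx',(s['eef_pos'][:2]-[.5933,-.2623])@x)
```

```text
[ 0.48309588 -0.24363576  0.11236765] [ 3.13481907 -0.0318805   2.9686279 ] [-14.76019164   3.2662344   13.1405669 ] [0.65623094 3.27574641 0.05633026]
gx -0.11176130401318496
```

Emit:
send_rows --steps '[{"translation": [8,0,0],"rot": [0,-1.8,0],"hand": 0.6},{"translation": [16,0,0],"rot": [0,-1.8,0],"hand": 0.6},{"translation": [16,30,-40],"rot": [0,-1.8,0],"hand": 0.6},{"translation": [16,50,-80],"rot": [0,-1.8,0],"hand": 0.3},{"translation": [16,50,-120],"rot": [0,-1.8,0],"hand": 0.2},{"translation": [16,50,-130],"rot": [0,-1.8,0],"hand": 0},{"translation": [16,50,-130],"rot": [0,-1.8,0],"hand": 0},{"translation": [16,50,-130],"rot": [0,-1.8,0],"hand": 0}]'

```text
clock: 5.15
eef_pos: [0.4818, -0.1933, 0.2452]
tcp_rot: [3.136, 0.005, 2.969]
ft_force: [-0.4, -0.3, -0.3]
opening: 0.049
```

Run:
```python
from h import *
s=env.get_state();print(s['eef_pos'],s['tcp_rot'],s['ft_force'],s['qvel'].round(3))
im,d=snap('wrist','w4');np.save('pics/w4p.npy',np.r_[s['eef_pos'],s['tcp_rot']])
cv2.imwrite('pics/w4z.png',cv2.resize(im[180:300,180:340,::-1],None,fx=5,fy=5,interpolation=cv2.INTER_CUBIC))
im,d=snap('scene','s4')
cv2.imwrite('pics/s4z.png',cv2.resize(im[150:255,280:410,::-1],None,fx=5,fy=5,interpolation=cv2.INTER_CUBIC))
im,d=snap('top','t4')
cv2.imwrite('pics/t4z.png',cv2.resize(im[155:265,310:440,::-1],None,fx=5,fy=5,interpolation=cv2.INTER_CUBIC))
```

```text
[ 0.48176754 -0.19326566  0.24516924] [3.13552582 0.00549093 2.96944118] [-0.38543446 -0.25370709 -0.32882112] [ 0.014  0.043 -0.002  0.058 -0.001 -0.002  0.002]
```

View pics/w4z.png

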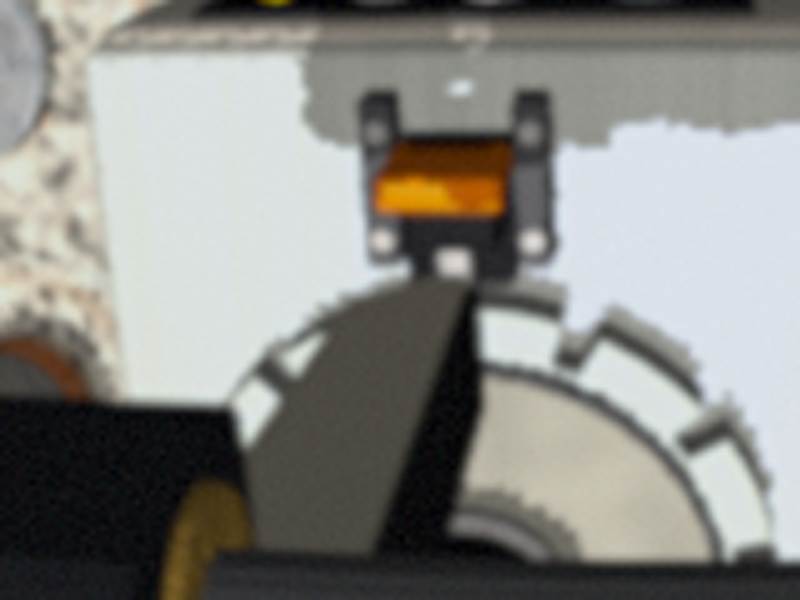

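View pics/s4z.png

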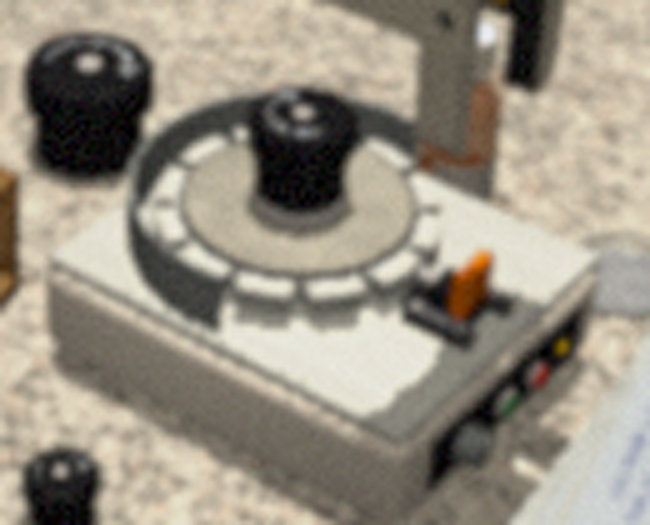

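View pics/t4z.png

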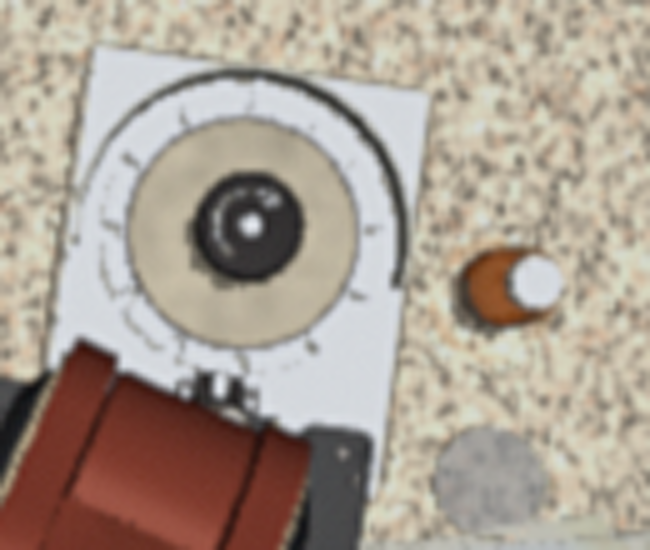

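The tab has slid between its rails. Its top face in the wrist zoom spans rows 177–216 and columns 377–507. Now to measure the travel.

Run:
```python
from h import *
A=np.array([.5933,-.2623]);x=np.array([.985,-.172])
def wz(n,u,v,z):
    p=np.load(f'pics/{n}p.npy')
    o,d=wray(180+u/5,180+v/5,p[:3],p[3:]); q=(o+d*(z-o[2])/d[2]).round(4); print(n,q,'gx',((q[:2]-A)@x).round(4))
wz('w2',478,222,.103);wz('w2',476,265,.103)
wz('w4',446,177,.103);wz('w4',441,216,.103)
# posts on rails (fixed)
wz('w2',567,252,.075);wz('w4',533,240,.075);wz('w2',420,355,.075);wz('w4',378,130,.075);wz('w4',530,130,.075);wz('w4',383,240,.075)
wz('w2',478,163,.068);wz('w4',446,45,.068)
```

```text
w2 [ 0.4747 -0.2378  0.103 ] gx -0.121
w2 [ 0.4833 -0.2402  0.103 ] gx -0.1122
w4 [ 0.4912 -0.2401  0.103 ] gx -0.1044
w4 [ 0.499  -0.2428  0.103 ] gx -0.0962
w2 [ 0.4934 -0.2263  0.075 ] gx -0.1046
w4 [ 0.5166 -0.2304  0.075 ] gx -0.081
w2 [ 0.5116 -0.2633  0.075 ] gx -0.0803
w4 [ 0.4866 -0.2583  0.075 ] gx -0.1058
w4 [ 0.4922 -0.2261  0.075 ] gx -0.1058
w4 [ 0.5112 -0.263   0.075 ] gx -0.0807
w2 [ 0.4726 -0.2421  0.068 ] gx -0.1224
w4 [ 0.4724 -0.2412  0.068 ] gx -0.1227
```

Run:
```python
from h import *
A=np.array([.5933,-.2623])
p=np.load('pics/w4p.npy')
def wz(u,v,z):
    o,d=wray(180+u/5,180+v/5,p[:3],p[3:]); q=(o+d*(z-o[2])/d[2]);r=q[:2]-A
    print(q.round(4),'r',np.hypot(*r).round(4),'ang',np.degrees(np.arctan2(r[1],r[0])).round(1))
wz(275,365,.088);wz(575,345,.088);wz(710,425,.088);wz(450,262,.088)
# recompute knob centre from wrist? and joints
print(env.get_state()['joints'].round(3))
for yaw in (200,215,220): go([.5933,-.2623,.20],yaw)
for n,uv in [('top',(258,288))]: print('tray',onz('top',235+258/8,205+288/8,.016))
for c in [(130,118),(402,122),(390,460),(112,450)]: print(onz('top',235+c[0]/8,205+c[1]/8,.016).round(4))
```

```text
[ 0.5314 -0.2905  0.088 ] r 0.0681 ang -155.5
[ 0.537  -0.2244  0.088 ] r 0.0679 ang 146.0
[ 0.5607 -0.1993  0.088 ] r 0.0709 ang 117.4
[ 0.514  -0.2466  0.088 ] r 0.0808 ang 168.8
[ 0.207  0.413  0.197  1.805 -0.105  0.937  1.848]
trans [-124.3  -48.9   41.3] rot [  0.44  -0.04 -29.94]
trans [-124.3  -48.9   41.3] rot [ 4.500e-01  2.000e-02 -4.494e+01]
trans [-124.3  -48.9   41.3] rot [ 4.500e-01  4.000e-02 -4.994e+01]
tray [ 0.50180118 -0.02707405  0.016     ]
[0.5585 0.0139 0.016 ]
[ 0.5546 -0.0753  0.016 ]
[ 0.4449 -0.069   0.016 ]
[0.4507 0.0214 0.016 ]
```

Emit:
send_rows --steps '[{"translation": [-25,-10,0],"rot": [0,0,-7],"hand": 0},{"translation": [-50,-20,0],"rot": [0.1,0,-14],"hand": 0},{"translation": [-75,-30,0],"rot": [0.2,0,-21],"hand": 0},{"translation": [-100,-40,10],"rot": [0.3,0,-28],"hand": 0},{"translation": [-124.3,-48.9,20],"rot": [0.4,0,-35],"hand": 0},{"translation": [-124.3,-48.9,30],"rot": [0.45,0,-40],"hand": 0},{"translation": [-124.3,-48.9,30],"rot": [0.45,0,-40],"hand": 0},{"translation": [-124.3,-48.9,30],"rot": [0.45,0,-40],"hand": 0}]'

```text
clock: 5.97
eef_pos: [0.5921, -0.2622, 0.209]
tcp_rot: [3.137, -0.003, -2.62]
ft_force: [-0.4, 0.9, -0.5]
opening: 0.0934
```

Run:
```python
from h import *
s=env.get_state();print(s['joints'].round(3),s['eef_pos'],s['tcp_rot'],s['qvel'].round(3),s['opening'])
im,d=snap('wrist','w5');np.save('pics/w5p.npy',np.r_[s['eef_pos'],s['tcp_rot']])
cv2.imwrite('pics/w5z.png',cv2.resize(im[200:360,220:420,::-1],None,fx=4,fy=3.7,interpolation=cv2.INTER_CUBIC))
go([.5933,-.2623,.129],210)
```

```text
[ 0.376  0.641  0.012  1.468 -0.009  1.037  2.483] [ 0.59212467 -0.26220851  0.20901972] [ 3.13742582e+00 -2.72207110e-03 -2.61989441e+00] [-0.014 -0.039  0.009 -0.01  -0.004  0.001 -0.005] 0.09344884185864574
trans [-0.7 -0.6 81.3] rot [ 0.12 -0.08 -0.08]
```

View pics/w5.png

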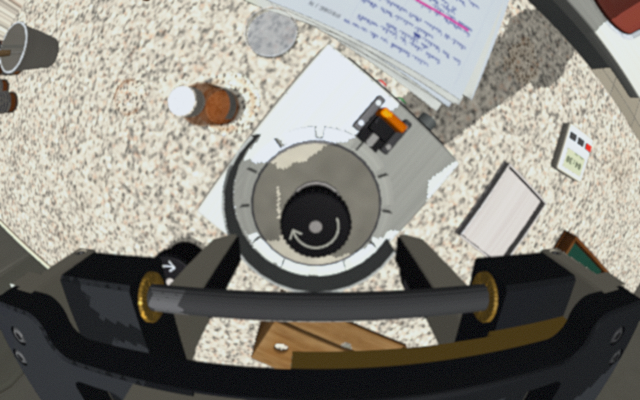

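The wrist view has the knob top centred at (316,226), between the open fingers, with its arrow clockwise. I'll check that centre.

Run:
```python
from h import *
p=np.load('pics/w5p.npy');im=np.load('pics/w5.npz')['im']
m=np.zeros((400,640),np.uint8); m[180:250,275:358]=(im.max(-1)<70)[180:250,275:358]
cv2.imwrite('pics/w5m.png',cv2.resize(np.hstack([im[170:270,260:380,::-1],cv2.cvtColor(m[170:270,260:380]*255,cv2.COLOR_GRAY2BGR)]),None,fx=3.3,fy=3.3))
def wz(u,v,z):
    o,d=wray(u,v,p[:3],p[3:]); return (o+d*(z-o[2])/d[2]).round(4)
print('dot',wz(316,226.5,.142))
print(tri(wray(316,226.5,p[:3],p[3:]),ray('top',360,200.2)))
print(tri(wray(316,226.5,p[:3],p[3:]),ray('scene',280+305/5,150+112/5)))
```

```text
dot [ 0.5936 -0.2601  0.142 ]
(array([ 0.59188067, -0.26195371,  0.14955588]), np.float64(0.0015761127662096723))
(array([ 0.59186147, -0.26075239,  0.14433898]), np.float64(0.0019988405359707114))
```

View pics/w5m.png

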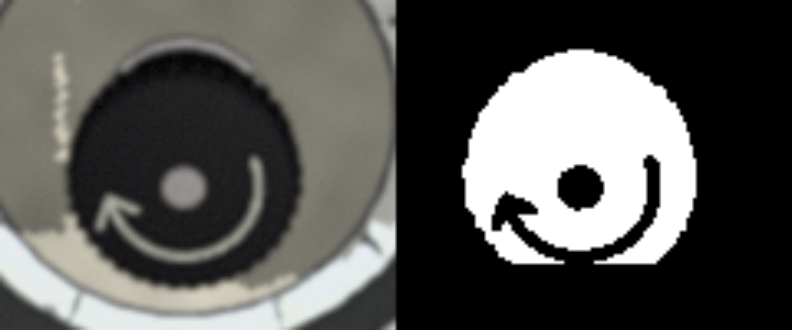

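Emit:
send_rows --steps '[{"translation": [-1,0,25],"rot": [0.1,0,0],"hand": 0},{"translation": [-1,0,50],"rot": [0.1,0,0],"hand": 0},{"translation": [-1,0,70],"rot": [0.1,0,0],"hand": 0},{"translation": [-1,0,78],"rot": [0.1,0,0],"hand": 0},{"translation": [-1,0,80],"rot": [0.1,0,0],"hand": 0},{"translation": [-1,0,80],"rot": [0.1,0,0],"hand": 0}]'

```text
clock: 6.52
eef_pos: [0.5934, -0.2615, 0.1309]
tcp_rot: [-3.142, -0.001, -2.62]
ft_force: [0.2, -0.3, 0.4]
opening: 0.0931
```

Run:
```python
from h import *
s=env.get_state();print(s['joints'].round(3),s['eef_pos'],s['tcp_rot'],s['ft_force'],s['opening'])
im,d=snap('wrist','w6');np.save('pics/w6p.npy',np.r_[s['eef_pos'],s['tcp_rot']])
go([.5934,-.2615,.129],210)
```

```text
[ 0.375  0.723  0.011  1.55  -0.008  0.869  2.481] [ 0.59341632 -0.26150091  0.13093699] [-3.14151665e+00 -1.15388852e-03 -2.61988845e+00] [ 0.18152135 -0.31948099  0.42929858] 0.09313128603555339
trans [0.4 0.6 2.7] rot [-0.09 -0.   -0.1 ]
```

View pics/w6.png

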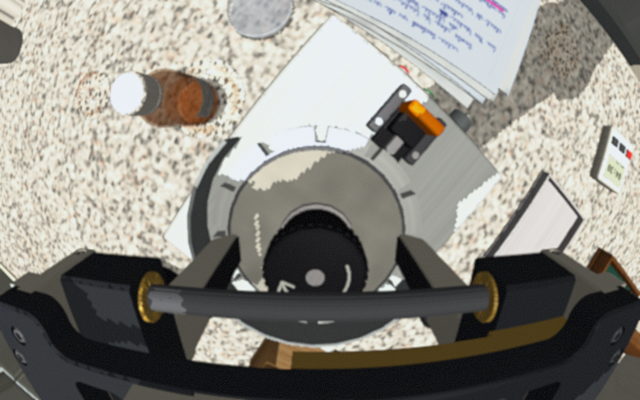

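Emit:
send_rows --steps '[{"translation": [0,0.5,1.5],"rot": [0,0,0],"hand": 0.3},{"translation": [0,0.5,1.5],"rot": [0,0,0],"hand": 0.42},{"translation": [0,0.5,1.5],"rot": [0,0,0],"hand": 0.42}]'

```text
clock: 6.82
eef_pos: [0.5943, -0.2615, 0.1314]
tcp_rot: [-3.138, 0.001, -2.62]
ft_force: [-0.2, 0.2, 0.0]
opening: 0.0776
```

Run:
```python
from h import *
a=np.load('pics/w5p.npy');b=np.load('pics/w6p.npy')
print(tri(wray(315.8,226.7,a[:3],a[3:]),wray(315.5,277.5,b[:3],b[3:])))
s=env.get_state();print(s['eef_pos'],s['ft_force'],s['opening'],s['torque'])
```

```text
(array([ 0.59374263, -0.26022791,  0.14227583]), np.float64(6.0846585796434086e-05))
[ 0.59431988 -0.2615478   0.13143463] [-0.17287875  0.19297082  0.04279237] 0.07755724422992358 [ 0.08497967 -0.00239354  0.00949318]
```

Emit:
send_rows --steps '[{"translation": [0,0,0.5],"rot": [0,0,0],"hand": 0.42},{"translation": [0,0,0.5],"rot": [0,0,0],"hand": 0.46},{"translation": [0,0,0.5],"rot": [0,0,0],"hand": 0.46}]'

```text
clock: 7.07
eef_pos: [0.5944, -0.2616, 0.1312]
tcp_rot: [-3.138, 0.002, -2.62]
ft_force: [-0.4, -0.0, 0.3]
opening: 0.0574
```

Run:
```python
from h import *
s=env.get_state();print(s['eef_pos'],s['ft_force'],s['opening'],s['torque'])
```

```text
[ 0.59442203 -0.26161884  0.13121359] [-0.40902793 -0.03190534  0.29352996] 0.057404977609264 [ 0.03913586 -0.04796578 -0.03018014]
```

Emit:
send_rows --steps '[{"translation": [-0.3,0.8,0.5],"rot": [0,0,0],"hand": 0.46},{"translation": [-0.3,0.8,0.5],"rot": [0,0,0],"hand": 0.6},{"translation": [-0.3,0.8,0.5],"rot": [0,0,0],"hand": 0.6},{"translation": [-0.3,0.8,0.5],"rot": [0,0,0],"hand": 0.6}]'

```text
clock: 7.4
eef_pos: [0.5947, -0.262, 0.1311]
tcp_rot: [-3.136, 0.002, -2.621]
ft_force: [1.2, -2.2, 0.4]
opening: 0.0516
```

Run:
```python
from h import *
s=env.get_state();print(s['eef_pos'],s['ft_force'],s['opening'],s['torque'],s['joints'].round(3))
R=Ro.from_euler('xyz',s['tcp_rot']);print('tool force',R.inv().apply(s['ft_force']))
```

```text
[ 0.59471319 -0.26199589  0.13107691] [ 1.18402479 -2.23377214  0.4198028 ] 0.051628477676219156 [-0.54487986 -0.20754373 -0.0210525 ] [ 0.374  0.723  0.012  1.552 -0.007  0.862  2.479]
tool force [ 0.08398012 -2.52917602 -0.40509636]
```

Emit:
send_rows --steps '[{"translation": [0,0,0],"rot": [0,0,4],"hand": 0.7},{"translation": [0,0,0],"rot": [0,0,8],"hand": 0.7},{"translation": [0,0,0],"rot": [0,0,12],"hand": 0.7},{"translation": [0,0,0],"rot": [0,0,12],"hand": 0.7}]'

```text
clock: 7.73
eef_pos: [0.595, -0.262, 0.1311]
tcp_rot: [-3.136, 0.003, -2.831]
ft_force: [0.8, -1.3, -0.8]
opening: 0.0514
```

```bash
cat >> h.py <<'E'
def st():
    s=env.get_state();R=Ro.from_euler('xyz',s['tcp_rot'])
    print('t',s['clock'],s['eef_pos'].round(4),'yaw',np.degrees(s['tcp_rot'][2]).round(2),'op',s['opening'].round(4),'j7',s['joints'][6].round(3),'\nF',s['ft_force'].round(2),'Ftool',R.inv().apply(s['ft_force']).round(2),'T',s['torque'].round(3))
    return s
E
python3 - <<'E'
from h import *
st()
E
```

```text
Traceback (most recent call last):
  File "h.py", line 30, in st
    print('t',s['clock'],s['eef_pos'].round(4),'yaw',np.degrees(s['tcp_rot'][2]).round(2),'op',s['opening'].round(4),'j7',s['joints'][6].round(3),'\nF',s['ft_force'].round(2),'Ftool',R.inv().apply(s['ft_force']).round(2),'T',s['torque'].round(3))
                                                                                               ^^^^^^^^^^^^^^^^^^
AttributeError: 'float' object has no attribute 'round'
```

```bash
sed -i "s/s\['opening'\].round(4)/round(float(s['opening']),4)/" h.py
python3 - <<'E'
from h import *
st()
im,d=snap('wrist','w7')
E
```

```text
t 7.7333 [ 0.595  -0.262   0.1311] yaw -162.23 op 0.0514 j7 2.312 
F [ 0.79 -1.33 -0.78] Ftool [-0.34 -1.5   0.79] T [-0.292 -0.185 -0.166]
```

View pics/w7.png

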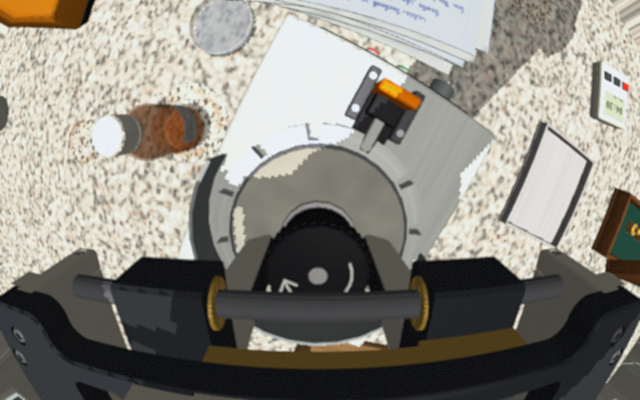

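The wheel has turned: the notches at (258,150), (312,130) and (405,185) leave a slot at (370,135), where the bolt now reaches. It looks snapped in. I'll go on turning in small steps.

Emit:
send_rows --steps '[{"translation": [0,0,0],"rot": [0,0,4],"hand": 0.7},{"translation": [0,0,0],"rot": [0,0,8],"hand": 0.7},{"translation": [0,0,0],"rot": [0,0,12],"hand": 0.7},{"translation": [0,0,0],"rot": [0,0,15],"hand": 0.7},{"translation": [0,0,0],"rot": [0,0,15],"hand": 0.7}]'

```text
clock: 8.2
eef_pos: [0.5954, -0.2617, 0.1313]
tcp_rot: [-3.137, 0.006, -3.09]
ft_force: [0.8, -0.1, 1.7]
opening: 0.0516
```

Run:
```python
from h import *
st()
im,d=snap('wrist','w8')
```

```text
t 8.2 [ 0.5954 -0.2617  0.1313] yaw -177.06 op 0.0516 j7 2.107 
F [ 0.77 -0.14  1.72] Ftool [-0.78 -0.18 -1.71] T [-0.216 -0.265 -0.079]
```

View pics/w8.png

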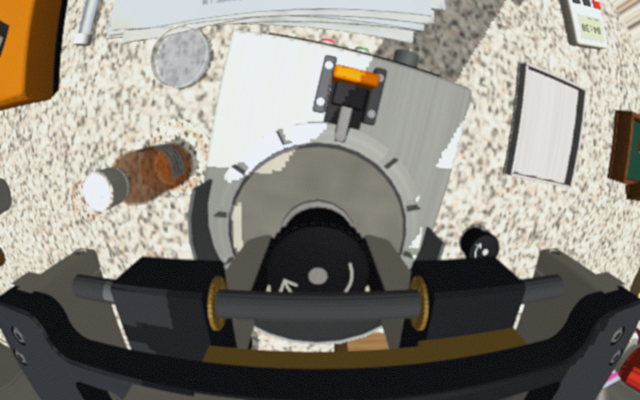

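Emit:
send_rows --steps '[{"translation": [0,0,-0.2],"rot": [0,0,6],"hand": 0.7},{"translation": [0,0,-0.3],"rot": [0,0,12],"hand": 0.7},{"translation": [0,0,-0.5],"rot": [0,0,18],"hand": 0.7},{"translation": [0,0,-0.6],"rot": [0,0,24],"hand": 0.7},{"translation": [0,0,-0.8],"rot": [0,0,30],"hand": 0.7},{"translation": [0,0,-0.8],"rot": [0,0,30],"hand": 0.7}]'

```text
clock: 8.75
eef_pos: [0.5954, -0.2629, 0.1319]
tcp_rot: [-3.139, 0.008, 2.67]
ft_force: [2.0, -3.8, -1.1]
opening: 0.0516
```

Run:
```python
from h import *
st()
```

```text
t 8.75 [ 0.5954 -0.2629  0.1319] yaw 152.97 op 0.0516 j7 1.693 
F [ 2.03 -3.84 -1.14] Ftool [-3.55 -2.49  1.18] T [-0.849 -0.321 -0.088]
```

Emit:
send_rows --steps '[{"translation": [0,0,-0.2],"rot": [0,0,6],"hand": 0.7},{"translation": [0,0,-0.3],"rot": [0,0,12],"hand": 0.7},{"translation": [0,0,-0.5],"rot": [0,0,18],"hand": 0.7},{"translation": [0,0,-0.6],"rot": [0,0,24],"hand": 0.7},{"translation": [0,0,-0.8],"rot": [0,0,30],"hand": 0.7},{"translation": [0,0,-0.8],"rot": [0,0,30],"hand": 0.7}]'

```text
clock: 9.25
eef_pos: [0.595, -0.2631, 0.1325]
tcp_rot: [3.141, 0.009, 2.148]
ft_force: [0.6, -1.2, 0.0]
opening: 0.0511
```

Run:
```python
from h import *
st()
```

```text
t 9.25 [ 0.595  -0.2631  0.1325] yaw 123.05 op 0.0511 j7 1.278 
F [ 0.56 -1.24  0.02] Ftool [-1.35 -0.2  -0.01] T [-0.589 -0.013  0.034]
```

Emit:
send_rows --steps '[{"translation": [0,0,-0.2],"rot": [0,0,6],"hand": 0.7},{"translation": [0,0,-0.4],"rot": [0,0,12],"hand": 0.7},{"translation": [0,0,-0.5],"rot": [0,0,18],"hand": 0.7},{"translation": [0,0,-0.7],"rot": [0,0,24],"hand": 0.7},{"translation": [0,0,-0.8],"rot": [0,0,30],"hand": 0.7},{"translation": [0,0,-0.9],"rot": [0,0,36],"hand": 0.7},{"translation": [0,0,-0.9],"rot": [0,0,36],"hand": 0.7}]'

```text
clock: 9.83
eef_pos: [0.5943, -0.2626, 0.133]
tcp_rot: [3.138, 0.005, 1.522]
ft_force: [-0.2, -1.0, 1.3]
opening: 0.0517
```

Run:
```python
from h import *
st()
im,d=snap('wrist','w9')
im,d=snap('scene','s9')
cv2.imwrite('pics/s9z.png',cv2.resize(im[130:255,280:410,::-1],None,fx=4.5,fy=4.5,interpolation=cv2.INTER_CUBIC))
```

```text
t 9.8333 [ 0.5943 -0.2626  0.133 ] yaw 87.22 op 0.0517 j7 0.775 
F [-0.21 -1.04  1.31] Ftool [-1.06 -0.15 -1.3 ] T [-0.293  0.27  -0.028]
```

View pics/w9.png

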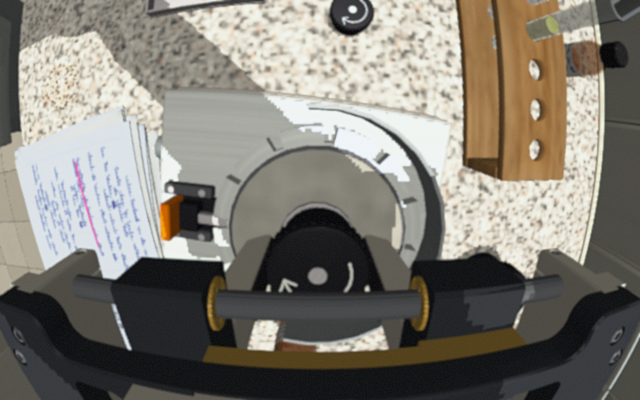

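View pics/s9z.png

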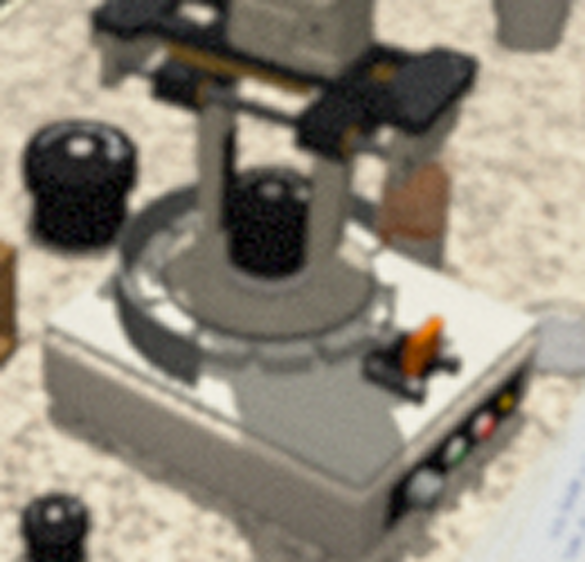

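The arrow still lies at (290,285), so the grip hasn't slipped. The tab at (170,218) stays home with the bolt in its notch.

Emit:
send_rows --steps '[{"translation": [0,0,-0.2],"rot": [0,0,6],"hand": 0.7},{"translation": [0,0,-0.4],"rot": [0,0,12],"hand": 0.7},{"translation": [0,0,-0.6],"rot": [0,0,18],"hand": 0.7},{"translation": [0,0,-0.8],"rot": [0,0,24],"hand": 0.7},{"translation": [0,0,-1.0],"rot": [0,0,30],"hand": 0.7},{"translation": [0,0,-1.1],"rot": [0,0,36],"hand": 0.7},{"translation": [0,0,-1.1],"rot": [0,0,36],"hand": 0.7}]'

```text
clock: 10.52
eef_pos: [0.5937, -0.2622, 0.1333]
tcp_rot: [3.138, 0.003, 0.899]
ft_force: [-0.8, -1.0, 0.3]
opening: 0.0513
```

Run:
```python
from h import *
st()
```

```text
t 10.5167 [ 0.5937 -0.2622  0.1333] yaw 51.48 op 0.0513 j7 0.264 
F [-0.78 -0.95  0.31] Ftool [-1.23 -0.01 -0.3 ] T [-0.352  0.298 -0.025]
```

Emit:
send_rows --steps '[{"translation": [0,0,-0.4],"rot": [0,0,6],"hand": 0.7},{"translation": [0,0,-0.8],"rot": [0,0,12],"hand": 0.7},{"translation": [0,0,-1.2],"rot": [0,0,18],"hand": 0.7},{"translation": [0,0,-1.5],"rot": [0,0,24],"hand": 0.7},{"translation": [0,0,-1.8],"rot": [0,0,30],"hand": 0.7},{"translation": [0,0,-2.0],"rot": [0,0,36],"hand": 0.7},{"translation": [0,0,-2.0],"rot": [0,0,36],"hand": 0.7}]'

```text
clock: 11.1
eef_pos: [0.5933, -0.2617, 0.1344]
tcp_rot: [3.138, 0.001, 0.274]
ft_force: [-0.0, -1.9, -0.4]
opening: 0.0514
```

Run:
```python
from h import *
st()
```

```text
t 11.1 [ 0.5933 -0.2617  0.1344] yaw 15.68 op 0.0514 j7 -0.262 
F [-0.03 -1.94 -0.44] Ftool [-0.55  1.86  0.44] T [-0.345  0.21   0.053]
```

Emit:
send_rows --steps '[{"translation": [0,0,-0.4],"rot": [0,0,6],"hand": 0.7},{"translation": [0,0,-0.8],"rot": [0,0,12],"hand": 0.7},{"translation": [0,0,-1.2],"rot": [0,0,18],"hand": 0.7},{"translation": [0,0,-1.5],"rot": [0,0,24],"hand": 0.7},{"translation": [0,0,-1.8],"rot": [0,0,30],"hand": 0.7},{"translation": [0,0,-2.0],"rot": [0,0,36],"hand": 0.7},{"translation": [0,0,-2.0],"rot": [0,0,42],"hand": 0.7},{"translation": [0,0,-2.0],"rot": [0,0,42],"hand": 0.7}]'

```text
clock: 11.77
eef_pos: [0.5932, -0.2609, 0.1355]
tcp_rot: [3.14, 0.001, -0.455]
ft_force: [-0.2, -1.1, -0.8]
opening: 0.0514
```

Run:
```python
from h import *
st()
im,d=snap('wrist','w10')
im,d=snap('scene','s10')
cv2.imwrite('pics/s10z.png',cv2.resize(im[130:255,280:410,::-1],None,fx=4.5,fy=4.5,interpolation=cv2.INTER_CUBIC))
```

```text
t 11.7667 [ 0.5932 -0.2609  0.1355] yaw -26.06 op 0.0514 j7 -0.894 
F [-0.23 -1.09 -0.83] Ftool [0.28 1.08 0.83] T [-0.202  0.228  0.003]
```

View pics/w10.png

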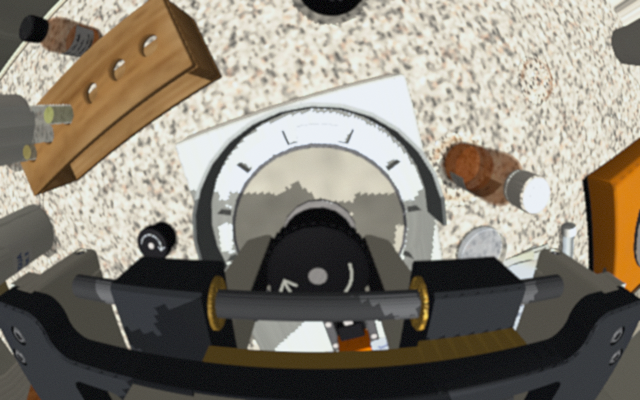

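View pics/s10z.png

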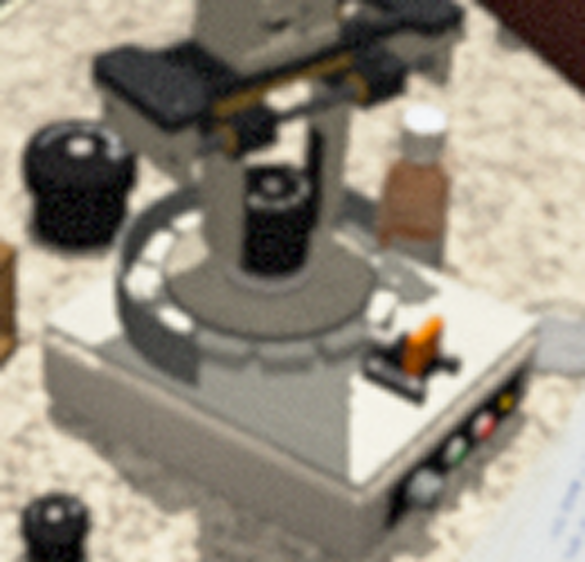

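Emit:
send_rows --steps '[{"translation": [0,0,-0.4],"rot": [0,0,6],"hand": 0.7},{"translation": [0,0,-0.8],"rot": [0,0,12],"hand": 0.7},{"translation": [0,0,-1.2],"rot": [0,0,18],"hand": 0.7},{"translation": [0,0,-1.5],"rot": [0,0,24],"hand": 0.7},{"translation": [0,0,-2],"rot": [0,0,30],"hand": 0.7},{"translation": [0,0,-2.5],"rot": [0,0,30],"hand": 0.7},{"translation": [0,0,-3],"rot": [0,0,30],"hand": 0.7}]'

```text
clock: 12.45
eef_pos: [0.5931, -0.2605, 0.1382]
tcp_rot: [3.14, 0.001, -0.97]
ft_force: [-0.1, -1.2, -1.7]
opening: 0.0511
```

Run:
```python
from h import *
st()
```

```text
t 12.45 [ 0.5931 -0.2605  0.1382] yaw -55.6 op 0.0511 j7 -1.356 
F [-0.08 -1.24 -1.67] Ftool [0.98 0.77 1.67] T [-0.079  0.135  0.019]
```

It has risen 7 mm and the pull is only about its own weight (1.7 N), so it is free. Lifting gently.

Emit:
send_rows --steps '[{"translation": [0,0,-2],"rot": [0,0,0],"hand": 0.7},{"translation": [0,0,-4],"rot": [0,0,0],"hand": 0.7},{"translation": [0,0,-6],"rot": [0,0,0],"hand": 0.7},{"translation": [0,0,-8],"rot": [0,0,0],"hand": 0.7}]'

```text
clock: 12.78
eef_pos: [0.5933, -0.2602, 0.1466]
tcp_rot: [3.141, 0.001, -0.969]
ft_force: [0.4, -0.9, -2.3]
opening: 0.0518
```

Run:
```python
from h import *
st()
```

```text
t 12.7833 [ 0.5933 -0.2602  0.1466] yaw -55.52 op 0.0518 j7 -1.362 
F [ 0.41 -0.94 -2.25] Ftool [1.01 0.19 2.25] T [0.034 0.156 0.028]
```

Emit:
send_rows --steps '[{"translation": [0,0,-6],"rot": [0,0,0],"hand": 0.7},{"translation": [0,0,-14],"rot": [0,0,0],"hand": 0.7},{"translation": [0,0,-24],"rot": [0,0,0],"hand": 0.7},{"translation": [0,0,-36],"rot": [0,0,0],"hand": 0.7},{"translation": [0,0,-46],"rot": [0,0,0],"hand": 0.7},{"translation": [0,0,-46],"rot": [0,0,0],"hand": 0.7}]'

```text
clock: 13.28
eef_pos: [0.594, -0.2616, 0.1962]
tcp_rot: [-3.14, -0.004, -0.969]
ft_force: [0.6, -0.7, -0.9]
opening: 0.0516
```

Run:
```python
from h import *
st()
go([.5018,-.0271,.19],-55.5)
im,d=snap('scene','s11')
cv2.imwrite('pics/s11z.png',cv2.resize(im[100:310,190:450,::-1],None,fx=3,fy=2.85,interpolation=cv2.INTER_CUBIC))
```

```text
t 13.2833 [ 0.594  -0.2616  0.1962] yaw -55.52 op 0.0516 j7 -1.406 
F [ 0.6  -0.74 -0.93] Ftool [ 0.95 -0.08  0.94] T [ 0.085  0.107 -0.011]
trans [-245.6  -56.7    5.4] rot [-0.07 -0.22 -0.02]
```

View pics/s11z.png

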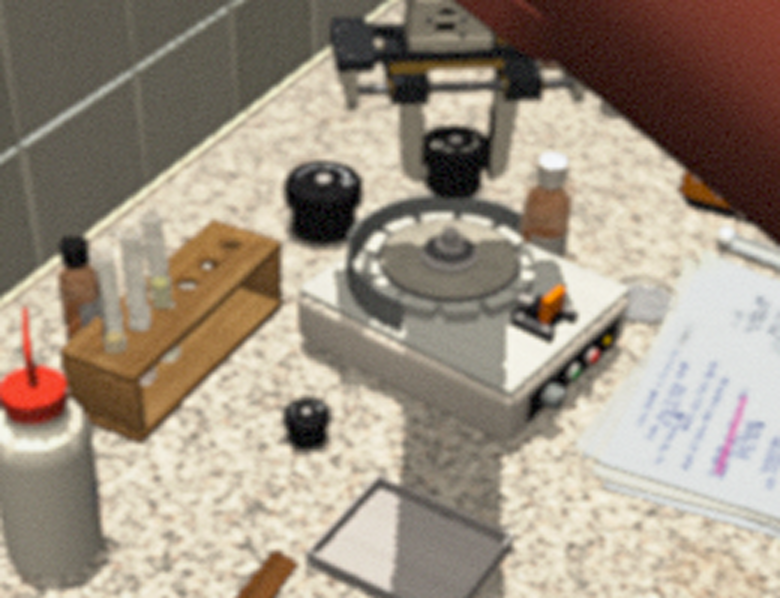

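The knob hangs upright in the grip, the stud is bare at (450,240), and the lock is home. Carrying it to the tray.

Emit:
send_rows --steps '[{"translation": [-20,-5,0],"rot": [0,0,0],"hand": 0.7},{"translation": [-55,-13,0],"rot": [0,0,0],"hand": 0.7},{"translation": [-90,-21,0],"rot": [0,0,0],"hand": 0.7},{"translation": [-125,-29,0],"rot": [0,0,0],"hand": 0.7},{"translation": [-160,-37,0],"rot": [0,0,0],"hand": 0.7},{"translation": [-195,-45,0],"rot": [0,0,0],"hand": 0.7},{"translation": [-225,-52,0],"rot": [0,0,0],"hand": 0.7},{"translation": [-245.6,-56.7,0],"rot": [0,0,0],"hand": 0.7}]'

```text
clock: 14.0
eef_pos: [0.4999, -0.0228, 0.1935]
tcp_rot: [-3.141, 0.002, -0.966]
ft_force: [-0.3, 0.4, -1.7]
opening: 0.0515
```

Emit:
send_rows --steps '[{"translation": [0,0,20],"rot": [0,0,0],"hand": 0.7},{"translation": [0,0,40],"rot": [0,0,0],"hand": 0.7},{"translation": [0,0,60],"rot": [0,0,0],"hand": 0.7},{"translation": [0,0,80],"rot": [0,0,0],"hand": 0.7},{"translation": [0,0,90],"rot": [0,0,0],"hand": 0.7},{"translation": [0,0,90],"rot": [0,0,0],"hand": 0.7}]'

```text
clock: 14.5
eef_pos: [0.4984, -0.022, 0.1015]
tcp_rot: [3.139, 0.005, -0.966]
ft_force: [-0.3, -0.5, -1.5]
opening: 0.0516
```

Run:
```python
from h import *
st()
im,d=snap('scene','s12')
cv2.imwrite('pics/s12z.png',cv2.resize(im[200:340,250:410,::-1],None,fx=4,fy=4,interpolation=cv2.INTER_CUBIC))
s=env.get_state()
im,d=snap('wrist','w12');np.save('pics/w12p.npy',np.r_[s['eef_pos'],s['tcp_rot']])
go([.5018,-.0271,.0345],-55.5)
```

```text
t 14.5 [ 0.4984 -0.022   0.1015] yaw -55.37 op 0.0516 j7 -1.497 
F [-0.3  -0.46 -1.54] Ftool [0.21 0.5  1.54] T [ 0.1    0.127 -0.023]
trans [ 4.5  0.9 69.4] rot [-0.03  0.09  0.12]
```

View pics/s12z.png

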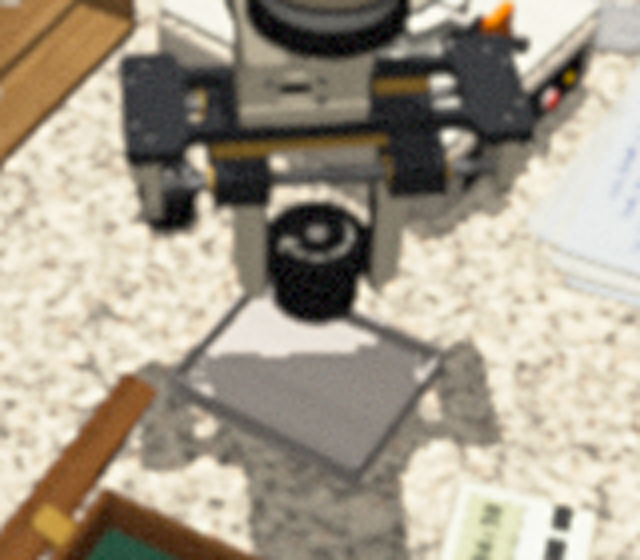

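View pics/w12.png

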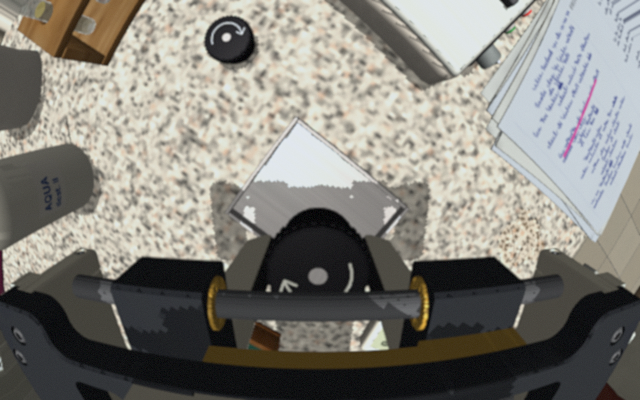

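Run:
```python
from h import *
p=np.load('pics/w12p.npy')
def wz(u,v,z):
    o,d=wray(u,v,p[:3],p[3:]); return (o+d*(z-o[2])/d[2]).round(4)
a,b,c=wz(298,118,.016),wz(230,210,.016),wz(405,205,.016);print(a,b,c,(b+c)/2, np.linalg.norm(a-b),np.linalg.norm(a-c))
print('floor tri', tri(wray(298,118,p[:3],p[3:]),ray('top',235+402/8,205+122/8)),tri(wray(230,210,p[:3],p[3:]),ray('top',235+130/8,205+118/8)))
print('knob top',wz(318,276,.1015-.003+.01))
```

```text
[ 0.5532 -0.0741  0.016 ] [0.5588 0.0156 0.016 ] [ 0.4462 -0.0669  0.016 ] [ 0.5025  -0.02565  0.016  ] 0.08987463490885512 0.10724196939631427
floor tri (array([ 0.5552202 , -0.072891  , -0.01646102]), np.float64(0.0008953585958871798)) (array([0.55825877, 0.01286394, 0.02257787]), np.float64(6.134359885745302e-05))
knob top [ 0.4974 -0.0185  0.1085]
```

Tray corners at (298,118), (230,210) and (405,205) put its centre at (0.502,-0.026), agreeing with the top view. Lowering.

Emit:
send_rows --steps '[{"translation": [4.5,0.9,10],"rot": [0,0,0],"hand": 0.7},{"translation": [4.5,0.9,25],"rot": [0,0,0],"hand": 0.7},{"translation": [4.5,0.9,40],"rot": [0,0,0],"hand": 0.7},{"translation": [4.5,0.9,52],"rot": [0,0,0],"hand": 0.7},{"translation": [4.5,0.9,59],"rot": [0,0,0],"hand": 0.7},{"translation": [4.5,0.9,62],"rot": [0,0,0],"hand": 0.7},{"translation": [4.5,0.9,62],"rot": [0,0,0],"hand": 0.7}]'

```text
clock: 15.18
eef_pos: [0.502, -0.0275, 0.0418]
tcp_rot: [-3.141, 0.001, -0.967]
ft_force: [-0.7, -1.1, -0.3]
opening: 0.0515
```

Run:
```python
from h import *
st()
```

```text
t 15.1833 [ 0.502  -0.0275  0.0418] yaw -55.4 op 0.0515 j7 -1.393 
F [-0.74 -1.08 -0.29] Ftool [0.47 1.23 0.29] T [0.047 0.097 0.046]
```

Emit:
send_rows --steps '[{"translation": [0,0,2],"rot": [0,0,0],"hand": 0.7},{"translation": [0,0,4],"rot": [0,0,0],"hand": 0.7},{"translation": [0,0,6],"rot": [0,0,0],"hand": 0.7},{"translation": [0,0,6],"rot": [0,0,0],"hand": 0.7}]'

```text
clock: 15.52
eef_pos: [0.502, -0.0274, 0.0357]
tcp_rot: [-3.141, 0.001, -0.967]
ft_force: [-0.4, -0.4, -1.4]
opening: 0.0514
```

Run:
```python
from h import *
st()
```

```text
t 15.5167 [ 0.502  -0.0274  0.0357] yaw -55.39 op 0.0514 j7 -1.383 
F [-0.4  -0.4  -1.43] Ftool [0.11 0.56 1.43] T [0.077 0.16  0.03 ]
```

Emit:
send_rows --steps '[{"translation": [0,0,1],"rot": [0,0,0],"hand": 0.7},{"translation": [0,0,2],"rot": [0,0,0],"hand": 0.7},{"translation": [0,0,2],"rot": [0,0,0],"hand": 0.7}]'

```text
clock: 15.77
eef_pos: [0.502, -0.0273, 0.0337]
tcp_rot: [-3.141, 0.001, -0.967]
ft_force: [0.2, -0.6, -1.6]
opening: 0.0517
```

Run:
```python
from h import *
st()
```

```text
t 15.7667 [ 0.502  -0.0273  0.0337] yaw -55.38 op 0.0517 j7 -1.38 
F [ 0.15 -0.59 -1.55] Ftool [0.58 0.21 1.55] T [0.116 0.15  0.05 ]
```

Emit:
send_rows --steps '[{"translation": [0,0,1],"rot": [0,0,0],"hand": 0.7},{"translation": [0,0,1.5],"rot": [0,0,0],"hand": 0.7},{"translation": [0,0,1.5],"rot": [0,0,0],"hand": 0.7}]'

```text
clock: 16.02
eef_pos: [0.5021, -0.0275, 0.0332]
tcp_rot: [-3.14, 0.001, -0.967]
ft_force: [-1.0, 1.2, 6.5]
opening: 0.0516
```

Run:
```python
from h import *
st()
```

```text
t 16.0167 [ 0.5021 -0.0275  0.0332] yaw -55.4 op 0.0516 j7 -1.377 
F [-0.96  1.19  6.47] Ftool [-1.54  0.1  -6.47] T [0.31  0.455 0.015]
```

Fz has swung to +6.5 N, so the knob is on the tray floor at TCP z 0.033. Opening a little and backing straight up.

Emit:
send_rows --steps '[{"translation": [0,0,-0.3],"rot": [0,0,0],"hand": 0.4},{"translation": [0,0,-0.3],"rot": [0,0,0],"hand": 0.35},{"translation": [0,0,-0.3],"rot": [0,0,0],"hand": 0.32},{"translation": [0,0,-0.3],"rot": [0,0,0],"hand": 0.3},{"translation": [0,0,-0.3],"rot": [0,0,0],"hand": 0.3}]'

```text
clock: 16.43
eef_pos: [0.5021, -0.0275, 0.0333]
tcp_rot: [-3.14, 0.001, -0.967]
ft_force: [0.0, -0.0, 0.1]
opening: 0.0647
```

Run:
```python
from h import *
st()
```

```text
t 16.4333 [ 0.5021 -0.0275  0.0333] yaw -55.39 op 0.0647 j7 -1.378 
F [ 0.05 -0.04  0.14] Ftool [ 0.06 -0.02 -0.14] T [ 0.101  0.141 -0.064]
```

Emit:
send_rows --steps '[{"translation": [0,0,-10],"rot": [0,0,0],"hand": 0.3},{"translation": [0,0,-30],"rot": [0,0,0],"hand": 0.3},{"translation": [0,0,-60],"rot": [0,0,0],"hand": 0.3},{"translation": [0,0,-95],"rot": [0,0,0],"hand": 0.3},{"translation": [0,0,-130],"rot": [0,0,0],"hand": 0.3},{"translation": [0,0,-150],"rot": [0,0,0],"hand": 0.3},{"translation": [0,0,-150],"rot": [0,0,0],"hand": 0.3},{"translation": [0,0,-150],"rot": [0,0,0],"hand": 0.3}]'

```text
clock: 17.1
eef_pos: [0.5024, -0.0279, 0.1846]
tcp_rot: [-3.138, 0.0, -0.967]
ft_force: [-0.8, -0.7, -0.7]
opening: 0.0653
```

Run:
```python
from h import *
s=st()
im,d=snap('scene','s13')
cv2.imwrite('pics/s13z.png',cv2.resize(im[130:340,190:450,::-1],None,fx=3,fy=2.85,interpolation=cv2.INTER_CUBIC))
s=env.get_state()
im,d=snap('wrist','w13');np.save('pics/w13p.npy',np.r_[s['eef_pos'],s['tcp_rot']])
```

```text
t 17.1 [ 0.5024 -0.0279  0.1846] yaw -55.39 op 0.0653 j7 -1.62 
F [-0.8  -0.74 -0.65] Ftool [0.15 1.08 0.65] T [0.094 0.184 0.009]
```

View pics/s13z.png

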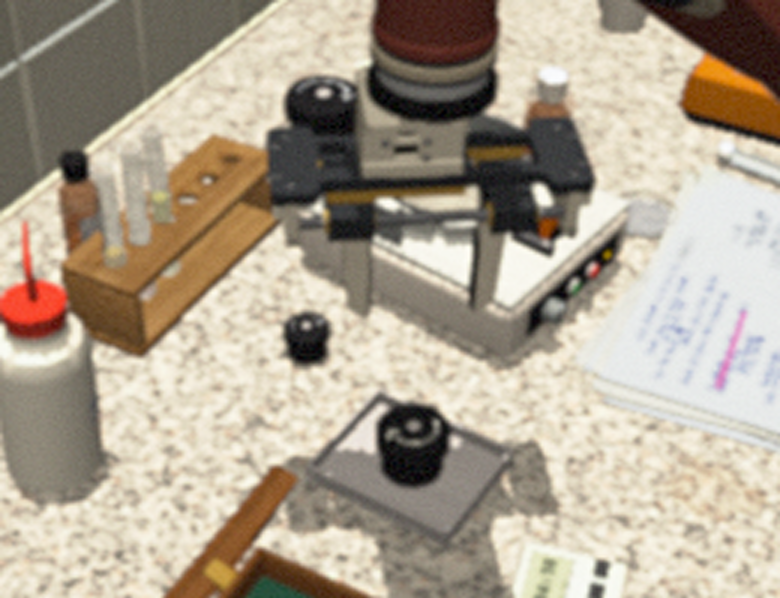

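View pics/w13.png

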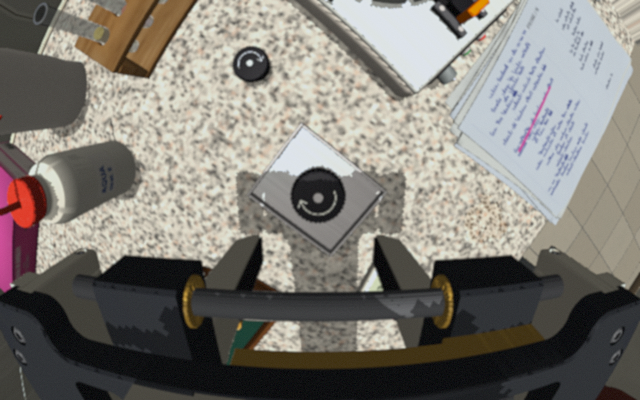

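Run:
```python
from h import *
im,d=snap('top','t13')
cv2.imwrite('pics/t13z.png',cv2.resize(im[130:270,190:440,::-1],None,fx=3.2,fy=3.2,interpolation=cv2.INTER_CUBIC))
p=np.load('pics/w13p.npy')
o,dd=wray(318,198,p[:3],p[3:]);print('knob top at z.045',o+dd*(.045-o[2])/dd[2])
u,v=190+412/3,130+424/2.85
print(tri((o,dd),ray('scene',u,v)))
```

```text
knob top at z.045 [ 0.50145514 -0.0259183   0.045     ]
(array([ 0.50162037, -0.02649383,  0.04727136]), np.float64(0.00038827390763666576))
```

View pics/t13z.png

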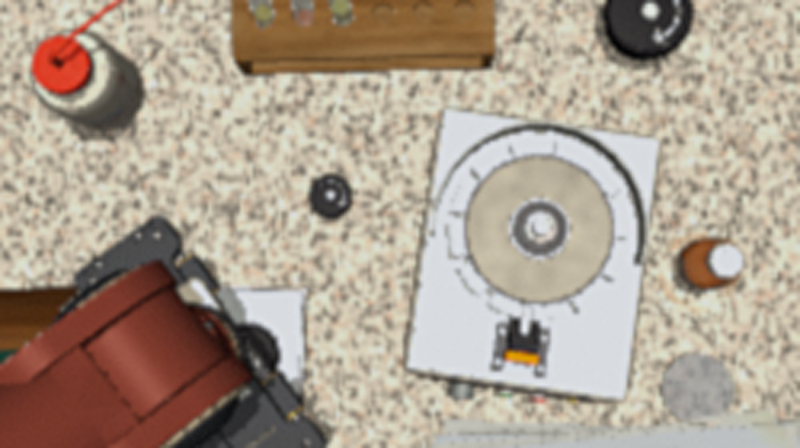

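The lock is home at zoom (522,350), the stud is bare at (540,228), and the bottles and dish are where they were. The knob top measures (0.502,-0.026,0.047), i.e. it stands on the tray floor, centred. Handing in.

Run:
```python
from h import *
print(env.job_done()); print(env.get_state()['clock'])
```

```text
the job is handed in; nothing more can be done
None
the job is handed in; nothing more can be done
```

The knob is off the spindle and stands upright in the steel parts tray. The job was handed in at about 17 s; no verdict was reported.

**What I did**
- **Lock:** I pushed the spindle lock home with the closed fingers. Wrist views before and after gave 16.0 to 16.6 mm of travel.
- **Unscrewing:** I turned the knob clockwise about 265 degrees in short steps. The bolt dropped into a notch early on, and side force stayed under 5 N in the readings after each step.
- **Lifting and placing:** I lifted it only once the pull had fallen to about its own weight (1.7 N). I set it down until the wrist read +6.5 N, then opened the fingers and backed off straight up.

**Last checks**
- **Knob:** Its top measures (0.502, -0.026, 0.047), against a tray centre of (0.502, -0.026). The height is 2 mm above the expected 0.045, within calibration.
- **Lock and bystanders:** The last top view shows the lock still home, the stud bare, and the bottles and dish where they were.

**What was uncertain or disagreed**
- The bolt was last seen clearly in its notch during turning, not in the final picture, where it is too small to see.
- Camera estimates of the knob's centre differed by up to 3 mm (y -0.260 to -0.263). The fingers centred themselves on it.
- The tool rose about 1 mm less than the thread pitch predicts, within the stated play. The forces stayed low.
- One two-view height for a tray corner came out wrong (-16 mm). I took the tray floor from the contact force instead.

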